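# Load a contactor into the snap-in test nest

### The arm

A 7-joint arm with a two-finger parallel gripper is mounted at the origin on a cart in front of the work surface, level with it; the furniture and walls round the work are solid. World frame = base frame: x ahead of the robot, y to its left, z up, the work surface at z = 0. Lengths are in m, angles in degrees, forces in N, time in s.
With the tool pointing down it reaches from about 0.35 to 0.9 m from the base axis. Payload 19.9 kg.
Tool frame: the origin (TCP) lies at the very end of the fingers, on their centre line; the grasp point (between the pads) lies 19 mm behind it; z points along the fingers, y is the line along which they close (so a half turn about z gives the same grasp; the last joint's range is limited). The gripper opens to 85 mm and grips with 20 to 120 N. Pads are 22 mm wide; open, the fingers measure 114 mm over their backs; the gripper's body (76 mm by 85 mm) begins 54 mm behind the grasp point. The pads swing forward as they close: fully open they stand 13 mm farther back than shut.
Start: joints at [63.169, 23.915, -0.59, 92.452, 0.269, 63.638, -3.037], TCP at [0.259, -0.569, 0.231] pointing down, gripper open.
Joint ranges: [-161.28, 161.28], [-22.2, 115.67], [-73.04, 71.86], [3.21, 147.25], [-68.34, 248.33], [10.77, 114.83], [-161.83, 161.83]. Speed limits (degrees/s): [108.29, 108.29, 136.94, 136.94, 172.46, 172.46, 172.46].

### API

Orientations are given as a 3x3 rotation matrix whose columns are the frame's x, y, z axes.
In Python, from workcell import ctrl, sensors, snapshot, ticket, find_in, regions_of, spot_point gives the robot as it stands. Calls block until the motion is done:
- ctrl.move_to(position, orientation): joint-space move of the TCP to a pose.
- ctrl.move_straight(position, frame=None, max_speed=0.15, threshold=None): straight line of the TCP; frame=None keeps the orientation; max_speed is the mean speed in m/s. With threshold (N) it stops when the force on the tool has changed by that much, and returns True; else False.
- ctrl.movej(angles): joint-space move.
- ctrl.command_gripper(opening, strength=None): finger opening in m; strength is the grip in N (None keeps the last); returns when the fingers have stopped.
- ctrl.hold(seconds).
- ctrl.ik(position, orientation): joint angles nearest the present ones, or None.
- sensors.state(): the state.
- snapshot(name): name is "scene" or "side" or "wrist"; returns a dict with "img" (480x640x3 uint8, blue, green, red), "z_map" (480x640 float32, m along the optical axis (not along the pixel's ray), 0 where there is no reading), "fov_y" (degrees; the focal length in pixels is half the picture's height over the tangent of half this angle, whatever the lens; pixels are square), "cx", "cy" (the principal point, pixels), "R" (3x3) and "t" (3): a world point X has camera coordinates R X + t; the wrist camera has in their place "tool_from_camera" (4x4, takes a point from camera to tool coordinates, whose origin is the TCP and whose axes are the flange's). Camera axes: x right, y down, z forward; pixel columns grow to the right and rows downward; lengths in m; the calibration is good to about 2 mm. A picture is of the moment at which its call begins: read the wrist's pose just before it.
A pose or a line that the arm cannot do raises ctrl.Unreachable and nothing moves.
- ticket.job_done(): hands the job in; it is judged then, once.
Trained networks look in a picture, given as the dict that the camera call returned (one of the last four; its "shot" number tells which), for a name from the list of things; names that differ only in an ending like _2 or _b are one class to them, and where a whole thing is asked for, a point or a joint stands for the part that bears it (a point fixed in the world has none). Each returns a list of dicts, best first, with "score" (0 to 1); they miss things now and then, are a little off and sometimes report something else, mostly with a low value. They report only what shows in the picture. A call takes as long as a camera call.
- find_in(query, picture): "centre" ([x, y, z] in m, in world coordinates, good to about 4 mm: the middle of the surface that is visible of it).
- regions_of(query, picture): "region" (480x640 bool, what is visible of it).
- spot_point(query, picture): "centre" ([x, y, z] in m, in world coordinates, good to about 4 mm: a listed point, or the origin of a listed thing).
The state is a dict: "time_s": time; "q": joint angles; "qd": joint speeds; "tau": joint torques, N m; "tcp_pos": TCP position; "orientation": TCP orientation; "ft_force": force on the tool from outside, world axes, zero at the start; "torque": the same for the moment, N m; "opening": finger opening in m; "grip_force": force on a finger pad.
Only numpy, scipy, OpenCV 4.12 (cv2) and the standard library are available. Lean on these libraries where they do the work, as an engineer would, in place of code of your own. Each camera call takes 0.05 s, during which the arm holds its last target. There are 200 camera calls.

### The job

Load the contactor into the test nest: set it down gently on the bare plate in front of the black guides, then push it along the plate between them, past the point where both brass latch bolts snap out behind it, until it stands firm against the steel stops with a push of about 20 N, and let go so that the sprung pins hold it on the bolts. Feel for the stops and never push harder than about 35 N; keep it upright and leave everything else where it is.

Things in the scene. Friction and masses are not known exactly. Their poses are not given: they have to be found in the camera images.
- contactor: Small white contactor with black upper part, standing upright on the plywood stand (top at z 0.220 m), 0.27 to 0.44 kg. Lower block 74 (x) x 45 (y) x 38 mm high, upper block 58 x 45 mm from 38 to 62 mm, white pad on top to 70 mm. Origin: centre of the underside, z up, x along its 74 mm length. Grip across the 45 mm (y). Symmetric: either end may go in first.
- nest: Test nest, fixed on the stand. Aluminium plate, its top 10 mm above the stand (nest z 10), nest x -140 to +98, y -64 to +64 mm. Origin: on the stand's top; x = push direction (toward the robot's left), z up. Two black guide rails, 16 mm high, 10 mm thick: the gap between them narrows from 76 mm (x -70) to 47 mm (x -25), then stays 47 mm to x +46. Blue parts behind reach up to nest z 50.
- nest_mouth (a point): Middle of the entry to the guides, on the plate: nest frame (-70, 0, 10) mm, x = push direction. The plate before it is bare (nest x -140 to -70). A blue carriage with bolts, pins and stops is clamped at a depth that differs by +-8 mm from run to run and is not measured. Trolley: an upright red panel at x 0.27, y -0.31 to 0.33, 0.56 m high, stands between robot and work: lift the arm over it.
- bolt_left (a joint): Sprung brass latch bolt on the carriage, on the +y side of the nest, 31 to 41 mm above the stand. m; 0 = out, 3.5 mm into the contactor's way; about 0.0035 while the contactor's flank holds it back. Ramp toward the mouth, square behind: it snaps out behind the contactor's rear end when that passes nest x -8 mm (+-8 mm with the carriage). 38 mm are free between both bolts for the fingers.
- bolt_right (a joint): The same on the -y side. Passing the ramps takes 3 to 8 N, sliding on 2 to 10 N (more if it rubs along one rail); over the last 6 mm before the snap two sprung pins add 2 to 5 N; 3 mm beyond the snap two solid steel stops end the travel and the force climbs steeply. Let go there, the pins (7 N) push the contactor 3 mm back onto the bolts.
- breaker_a: White single-pole breaker standing at the stand's back edge, 80 x 17 x 66 mm; bystander. Origin: centre of the underside.
- breaker_b: A second such breaker to its left; bystander. Origin: centre of the underside.
- marker_gold: Gold marker pen lying near the stand's back edge, 16 x 136 x 17 mm; bystander. Origin: centre of the underside.
- screwdriver_red: Red screwdriver lying along the stand's front edge, 27 x 186 x 27 mm; bystander. Origin: centre of the underside.
- rail_piece: Short zinc rail offcut at the stand's front right corner, 35 x 66 x 8 mm; bystander. Origin: centre of the underside.

How it is judged:
By the outcome, as a careful person would: the job done as asked, in the order asked, and still so for the second after the job is handed in, with the robot touching nothing.
It also fails if it takes over 64 s, if anything falls off the work surface, if the arm or the gripper's body presses on something with over 40 N, if the wrist force passes 120 N, or if a joint passes its speed limit or range.

## Working session

There is one attempt and no reset: what is moved stays moved. The work goes in short steps, each a Python script; the robot and the scene stay as the last script left them, time stands still between calls to the robot, and variables do not carry over. Pictures are saved under pics/ and viewed, at most 10 in all, crops included, and the job is handed in when it is done.

```bash
ls; mkdir -p pics
python3 - <<'E'
from workcell import *
import cv2,numpy as np
s=sensors.state();print(s['time_s'],s['tcp_pos'],s['orientation'],s['ft_force'],s['opening'])
P={}
for c in("scene","side"):
    p=snapshot(c);P[c]=p;cv2.imwrite(f'pics/{c}0.png',p['img'])
    for n in("contactor","nest","nest_mouth"):
        for f in(find_in,spot_point):
            r=f(n,p);print(c,n,f.__name__,[(np.round(a['centre'],4),round(a['score'],2)) for a in r[:2]])
print(P['scene']['fov_y'],P['scene']['R'],P['scene']['t'])
print(sensors.state()['time_s'])
E
```

```text
pics
0.0 [ 0.25858044 -0.56862038  0.23064632] [[ 9.10284602e-01  4.13982612e-01 -5.84255100e-04]
 [ 4.13983015e-01 -9.10283964e-01  1.08086929e-03]
 [-8.43769558e-05 -1.22577036e-03 -9.99999245e-01]] [ 0.37883597 -0.08965856  0.37092472] 0.08540013940794952
scene contactor call [(array([ 0.4992, -0.0295,  0.2602]), 0.78)]
scene contactor call [(array([ 0.5034, -0.043 ,  0.2209]), 0.55)]
scene nest call [(array([0.5237, 0.2089, 0.2293]), 0.64)]
scene nest call [(array([0.5284, 0.1963, 0.2195]), 0.8)]
scene nest_mouth call [(array([0.5303, 0.2124, 0.2317]), 0.61)]
scene nest_mouth call [(array([0.5322, 0.1285, 0.2269]), 0.77), (array([0.7053, 0.2177, 0.2186]), 0.51)]
side contactor call [(array([0.6999, 0.09  , 0.2544]), 0.32)]
side contactor call [(array([ 0.5003, -0.0474,  0.2196]), 0.78)]
side nest call [(array([0.5264, 0.2108, 0.2324]), 0.89)]
side nest call [(array([0.5311, 0.2004, 0.2208]), 0.93)]
side nest_mouth call [(array([0.5213, 0.208 , 0.2322]), 0.98)]
side nest_mouth call []
55.717238089643345 [[-0.98414252 -0.17609183  0.02133448]
 [-0.13363293  0.65695129 -0.74199545]
 [ 0.11664362 -0.73308026 -0.67006537]] [0.54700335 0.21759176 1.02405764]
0.7
```

View pics/scene0.png

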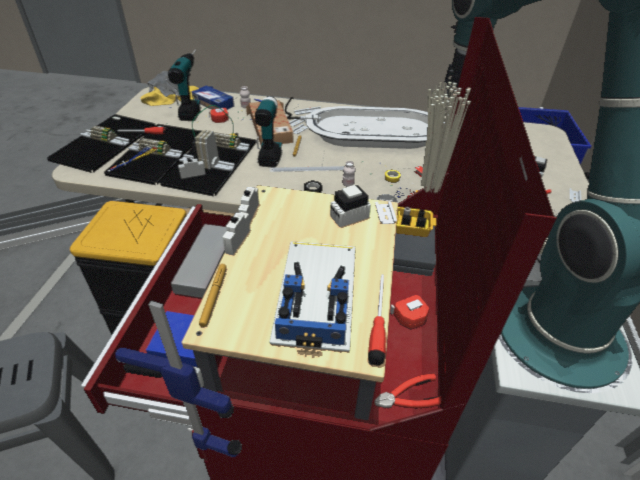

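View pics/side0.png

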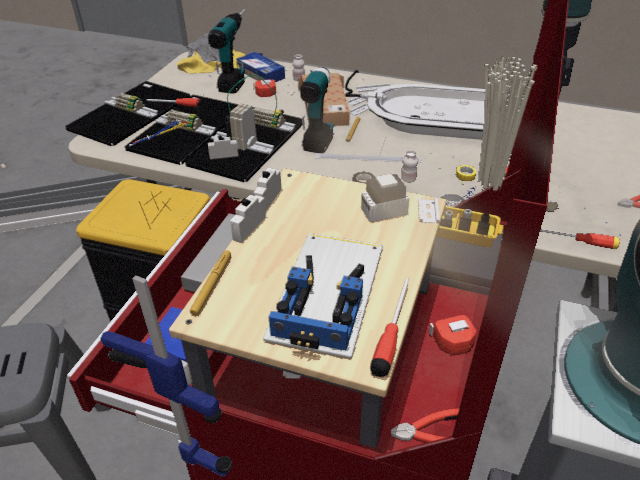

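The scene picture shows the contactor at about (350,203), at the far right of the stand. The nest is at (315,300) with its mouth toward the contactor, and the red panel is on the robot side. Before moving, I'll fit a rough arm model to check that the forearm clears the panel.

Run:
```python
from workcell import *
import numpy as np
from scipy.spatial.transform import Rotation as Ro
from scipy.optimize import least_squares
s=sensors.state()
R0=s['orientation'];D=[(np.array(s['q']),np.array(s['tcp_pos']),R0)]
def down(yaw,tilt=0): # tool y along yaw dir
    c,n=np.cos(yaw),np.sin(yaw); y=np.array([c,n,0]);z=np.array([0,0,-1.]);x=np.cross(y,z)
    return np.c_[x,y,z]@Ro.from_euler('xyz',[tilt,tilt/2,0],degrees=True).as_matrix()
for p in([.5,-.04,.75],[.5,-.04,.5],[.5,-.04,.30],[.53,.1,.3],[.53,.2,.3],[.5,-.04,.7],[.4,-.4,.7],[.26,-.57,.7],[.6,.2,.4]):
  for yaw in(0,90,180,-90):
   for t in(0,15):
    R=down(np.radians(yaw),t);q=ctrl.ik(p,R)
    if q is not None:
        D.append((np.array(q),np.array(p),R))
    if t==0:print(p,yaw,None if q is None else np.round(q,1))
# generic alternating z-y chain
def fk(q,L,all=False):
    h,L1,a,L2,b,T,c=L
    z=lambda x:Ro.from_euler('z',x,degrees=True).as_matrix();y=lambda x:Ro.from_euler('y',x,degrees=True).as_matrix()
    A=z(q[0])@y(q[1]);p0=np.array([0,0,h]);A=A@z(q[2]);p1=p0+A@[a,0,L1];A=A@y(q[3])@z(q[4]);p2=p1+A@[b,0,L2];A=A@y(q[5]);p3=p2+A@[c,0,T]
    return p3,p0,p1,p2
f=lambda L:np.concatenate([fk(q,L)[0]-p for q,p,_ in D])
r=least_squares(f,[.3,.4,0,.4,0,.3,0]);print(r.x,np.abs(r.fun).max())
for q,p,R in D: 
    if p[2]<.35:
        _,p0,p1,p2=fk(q,r.x);print(p,np.round(p1,2),np.round(p2,2))
```

```text
[0.5, -0.04, 0.75] 0 None
[0.5, -0.04, 0.75] 90 None
[0.5, -0.04, 0.75] 180 None
[0.5, -0.04, 0.75] -90 None
[0.5, -0.04, 0.5] 0 [ 33.    5.2 -34.9  83.3   3.   92.4  -1.6]
[0.5, -0.04, 0.5] 90 [ 39.1   5.8 -41.8  83.1   3.9  92.5  87.6]
[0.5, -0.04, 0.5] 180 None
[0.5, -0.04, 0.5] -90 [ 26.5   4.7 -27.6  83.5   2.2  92.3 -90.9]
[0.5, -0.04, 0.3] 0 [ 31.4   9.7 -33.9 103.8   5.8  68.2  -4.3]
[0.5, -0.04, 0.3] 90 [ 40.1  11.1 -44.1 103.6   8.3  68.6  83.5]
[0.5, -0.04, 0.3] 180 None
[0.5, -0.04, 0.3] -90 [ 22.6   8.7 -24.  104.1   3.8  68.  -92.5]
[0.53, 0.1, 0.3] 0 [ 22.1  15.9 -43.3  98.7  11.5  70.  -24.1]
[0.53, 0.1, 0.3] 90 [ 29.4  18.3 -53.2  98.5  15.4  70.9  62.6]
[0.53, 0.1, 0.3] 180 [ 35.4  21.4 -62.   98.4  19.8  72.2 148.8]
[0.53, 0.1, 0.3] -90 [  18.9   15.1  -39.2   98.8   10.1   69.7 -112.9]
[0.53, 0.2, 0.3] 0 [ 19.1  22.8 -55.6  94.8  19.5  72.8 -40.3]
[0.53, 0.2, 0.3] 90 [ 20.2  23.4 -57.3  94.8  20.4  73.1  49. ]
[0.53, 0.2, 0.3] 180 [ 23.   25.3 -62.   94.7  23.1  74.1 136.8]
[0.53, 0.2, 0.3] -90 [  16.6   21.5  -51.7   94.9   17.6   72.2 -128.7]
[0.5, -0.04, 0.7] 0
[... 1220 characters left out ...]
]
[0.53 0.1  0.3 ] [0.39 0.08 0.39] [ 0.83 -0.28  0.44]
[0.53 0.1  0.3 ] [0.29 0.17 0.41] [ 0.78 -0.12  0.47]
[0.53 0.1  0.3 ] [0.17 0.09 0.46] [ 0.63 -0.26  0.46]
[0.53 0.1  0.3 ] [0.25 0.06 0.44] [ 0.78 -0.16  0.48]
[0.53 0.1  0.3 ] [0.16 0.04 0.47] [0.73 0.   0.46]
[0.53 0.2  0.3 ] [0.35 0.09 0.4 ] [ 0.78 -0.28  0.47]
[0.53 0.2  0.3 ] [0.42 0.07 0.37] [ 0.93 -0.18  0.43]
[0.53 0.2  0.3 ] [0.35 0.1  0.4 ] [ 0.78 -0.27  0.47]
[0.53 0.2  0.3 ] [0.47 0.03 0.34] [ 0.84 -0.4   0.43]
[0.53 0.2  0.3 ] [0.37 0.13 0.39] [ 0.79 -0.26  0.47]
[0.53 0.2  0.3 ] [0.28 0.07 0.43] [ 0.62 -0.39  0.45]
[0.53 0.2  0.3 ] [0.34 0.07 0.41] [ 0.78 -0.28  0.47]
[0.53 0.2  0.3 ] [0.2  0.05 0.46] [ 0.74 -0.15  0.46]
```

```bash
cat > h.py <<'E'
from workcell import *
import numpy as np
from scipy.spatial.transform import Rotation as Ro
def down(yaw):  # yaw (deg) of tool y axis
    a=np.radians(yaw); y=np.array([np.cos(a),np.sin(a),0]);z=np.array([0,0,-1.])
    return np.c_[np.cross(y,z),y,z]
E
python3 - <<'E'
from h import *
import itertools
from scipy.optimize import least_squares
s=sensors.state();D=[(np.array(s['q']),np.array(s['tcp_pos']))]
for p in([.5,-.04,.55],[.5,-.04,.5],[.5,-.04,.30],[.53,.1,.3],[.4,-.4,.4],[.6,.2,.4]):
  for yaw in(0,90,-90):
   for t in(0,15,-12):
    R=down(yaw)@Ro.from_euler('xyz',[t,t/2,0],degrees=True).as_matrix();q=ctrl.ik(p,R)
    if q is not None:D.append((np.array(q),np.array(p)))
print(len(D))
z=lambda x:Ro.from_euler('z',x,degrees=True).as_matrix();y=lambda x:Ro.from_euler('y',x,degrees=True).as_matrix()
def fk(q,L,S):
    h,L1,a,L2,b,T,c,off=L
    A=z(S[0]*q[0]+off*57.3)@y(q[1])@z(S[1]*q[2]);p0=np.array([0,0,h]);p1=p0+A@[a,0,L1];A=A@y(q[3])
    p1b=p1+A@[-a,0,0]
    A=A@z(S[2]*q[4]);p2=p1+A@[b,0,L2];A=A@y(q[5]);return p2+A@[c,0,T],p0,p1,p2
best=None
for S in itertools.product((1,-1),repeat=3):
    r=least_squares(lambda L:np.concatenate([fk(q,L,S)[0]-p for q,p in D]),[.2,.4,0,.4,0,.3,0,0])
    if best is None or r.cost<best[0].cost:best=(r,S)
r,S=best;print(S,np.round(r.x,3),np.abs(r.fun).max())
np.save('fit.npy',np.r_[r.x,S])
def show(q,t):
    a=fk(q,r.x,S);print(t,[np.round(v,2) for v in a])
show(s['q'],'start')
for p in([.5,-.04,.5],[.5,-.04,.25],[.53,.2,.27]):
    for yaw in(0,90,-90):
        q=ctrl.ik(p,down(yaw)); 
        if q is not None: show(q,(p,yaw))
E
```

```text
55
(-1, -1, -1) [ 0.283  0.501  0.008  0.465  0.003  0.3    0.007 -0.051] 0.007942503902640119
start [array([ 0.25, -0.56,  0.23]), array([0.  , 0.  , 0.28]), array([ 0.09, -0.19,  0.74]), array([ 0.26, -0.57,  0.53])]
([0.5, -0.04, 0.5], 0) [array([ 0.5 , -0.04,  0.5 ]), array([0.  , 0.  , 0.28]), array([ 0.04, -0.03,  0.78]), array([ 0.51, -0.04,  0.8 ])]
([0.5, -0.04, 0.5], 90) [array([ 0.5 , -0.04,  0.5 ]), array([0.  , 0.  , 0.28]), array([ 0.05, -0.03,  0.78]), array([ 0.51, -0.04,  0.8 ])]
([0.5, -0.04, 0.5], -90) [array([ 0.5 , -0.04,  0.5 ]), array([0.  , 0.  , 0.28]), array([ 0.04, -0.02,  0.78]), array([ 0.51, -0.04,  0.8 ])]
([0.5, -0.04, 0.25], 0) [array([ 0.5 , -0.04,  0.25]), array([0.  , 0.  , 0.28]), array([ 0.1 , -0.06,  0.77]), array([ 0.51, -0.04,  0.55])]
([0.5, -0.04, 0.25], 90) [array([ 0.5 , -0.04,  0.25]), array([0.  , 0.  , 0.28]), array([ 0.1 , -0.08,  0.77]), array([ 0.51, -0.04,  0.55])]
([0.5, -0.04, 0.25], -90) [array([ 0.5 , -0.04,  0.25]), array([0.  , 0.  , 0.28]), array([ 0.1 , -0.04,  0.77]), array([ 0.51, -0.04,  0.55])]
([0.53, 0.2, 0.27], 0) [array([0.53, 0.2 , 0.27]), array([0.  , 0.  , 0.28]), array([ 0.2 , -0.07,  0.74]), array([0.54, 0.2 , 0.57])]
([0.53, 0.2, 0.27], 90) [array([0.53, 0.2 , 0.27]), array([0.  , 0.  , 0.28]), array([ 0.2 , -0.08,  0.73]), array([0.54, 0.2 , 0.57])]
([0.53, 0.2, 0.27], -90) [array([0.53, 0.2 , 0.27]), array([0.  , 0.  , 0.28]), array([ 0.19, -0.06,  0.74]), array([0.54, 0.2 , 0.57])]
```

Run:
```python
from h import *
import cv2
s=sensors.state();p=np.array(s['tcp_pos'])
ctrl.move_straight([p[0],p[1],.40],max_speed=.3)
ctrl.move_to([.47,.06,.5],down(0))
s=sensors.state();p=snapshot('wrist');cv2.imwrite('pics/w1.png',p['img'])
print(s['time_s'],s['tcp_pos'],np.round(s['q'],1),p['fov_y'],p['tool_from_camera'])
for n in("contactor","nest","nest_mouth"):
    for f in("find_in","spot_point"):
        r=globals()[f](n,p);print(n,f,[(np.round(a['centre'],4),round(a['score'],2)) for a in r[:2]])
np.savez('w1.npz',z=p['z_map'],pos=s['tcp_pos'],R=s['orientation'],T=p['tool_from_camera'],fov=p['fov_y'],c=[p['cx'],p['cy']],img=p['img'])
```

```text
3.7917 [0.47025897 0.05903827 0.49975146] [ 33.8   2.2 -45.9  86.3   1.5  92.2 -12.1] 70.53410229468211 [[ 3.74082602e-04 -9.46907350e-01 -3.21506347e-01  8.31484837e-02]
 [ 9.99999904e-01  4.26967161e-04 -9.39818971e-05  8.63265922e-04]
 [ 2.26264801e-04 -3.21506281e-01  9.46907419e-01 -1.42385538e-01]
 [ 0.00000000e+00  0.00000000e+00  0.00000000e+00  1.00000000e+00]]
contactor find_in [(array([ 0.4968, -0.0337,  0.2813]), 0.68)]
contactor spot_point []
nest find_in []
nest spot_point []
nest_mouth find_in [(array([0.5325, 0.1778, 0.2331]), 0.96)]
nest_mouth spot_point [(array([0.5396, 0.1285, 0.2308]), 0.9)]
```

View pics/w1.png

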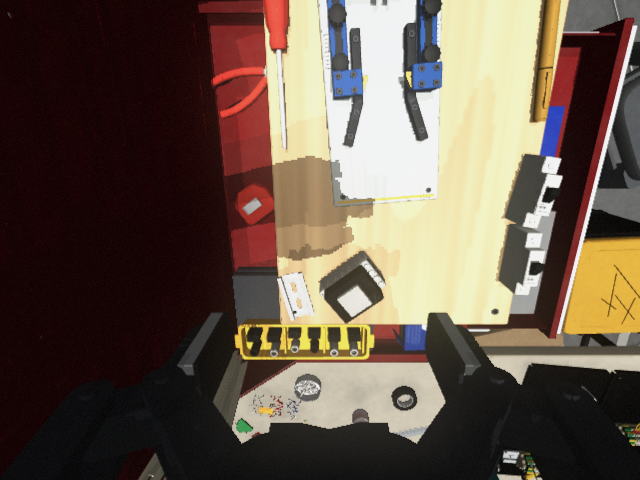

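The wrist picture shows the contactor at about (353,290), turned by about 35°. The plate's near corners are at (335,205) and (435,195), and the funnel guides at (352,100) and (415,95). I'll fit all of these from the depth map.

```bash
cat >> h.py <<'E'
def cloud(z,pos,R,T,fov,c):
    f=240/np.tan(np.radians(float(fov))/2);v,u=np.mgrid[:480,:640]
    P=np.stack([(u-c[0])*z/f,(v-c[1])*z/f,z],-1)
    return (P@T[:3,:3].T+T[:3,3])@R.T+pos
E
python3 - <<'E'
from h import *
import cv2
d=np.load('w1.npz');W=cloud(d['z'],d['pos'],d['R'],d['T'],d['fov'],d['c']);img=d['img']
X,Y,Z=np.moveaxis(W,-1,0);ok=d['z']>0
def rect(m,t,k=3):
    m=cv2.morphologyEx(m.astype(np.uint8),cv2.MORPH_OPEN,np.ones((k,k)));n,l,st,_=cv2.connectedComponentsWithStats(m)
    if n<2:print(t,'none');return
    i=1+st[1:,4].argmax();P=W[l==i][:,:2].astype(np.float32)
    r=cv2.minAreaRect(P*1000);print(t,len(P),np.round(r[0],1),np.round(r[1],1),round(r[2],1),'zmed',np.median(Z[l==i]))
st=ok&(abs(Z-.22)<.03)&(X>.35);h,e=np.histogram(Z[st],40);
print([(round(a,4),b) for a,b in zip(e,h) if b>600])
B=ok&(Y<.03)&(Y>-.12)&(X>.42)&(X<.6)
rect(B&(Z>.286),'pad');rect(B&(Z>.275)&(Z<.286),'upper');rect(B&(Z>.272),'upper+pad');rect(B&(Z>.24),'all')
g=img.max(-1).astype(int);N=ok&(Y>.03)&(X>.44)&(X<.65)
sat=img.max(-1).astype(int)-img.min(-1)
rect(N&(Z>.22)&(Z<.236)&(g>120)&(sat<40),'plate')
for s,a,b in(('R',.47,.54),('L',.54,.62)):
  rect(N&(Z>.24)&(Z<.252)&(g<70)&(X>a)&(X<b),'guide'+s,2)
# guides inner gap per y slice
for y in np.arange(.10,.26,.01):
    m=N&(abs(Y-y)<.003)
    G=m&(Z>.239)
    xs=np.sort(X[G]); 
    pl=X[m&(Z>.224)&(Z<.236)&(sat<40)&(g>100)]
    if len(xs)>2:
        k=np.argmax(np.diff(xs));print(round(y,2),'gap',np.round([xs[k],xs[k+1],(xs[k]+xs[k+1])/2],4),'plate',np.round([pl.min(),pl.max(),(pl.min()+pl.max())/2],4) if len(pl) else '')
    elif len(pl):print(round(y,2),'plate',np.round([pl.min(),pl.max(),(pl.min()+pl.max())/2],4))
E
```

```text
[(np.float64(0.2173), np.int64(1089)), (np.float64(0.2182), np.int64(7440)), (np.float64(0.2191), np.int64(19652)), (np.float64(0.2199), np.int64(18427)), (np.float64(0.2208), np.int64(6232)), (np.float64(0.2217), np.int64(815)), (np.float64(0.2279), np.int64(1828)), (np.float64(0.2288), np.int64(5329)), (np.float64(0.2297), np.int64(6438)), (np.float64(0.2305), np.int64(2949)), (np.float64(0.2314), np.int64(742)), (np.float64(0.2438), np.int64(799)), (np.float64(0.2447), np.int64(1121)), (np.float64(0.2456), np.int64(1000))]
pad 636 [499.9 -45. ] [30.5 30. ] 38.2 zmed 0.2903172868114496
upper 1067 [500.  -44.8] [58.2 45.3] 37.8 zmed 0.2822250426337205
upper+pad 1810 [500.  -44.8] [58.2 45.3] 37.8 zmed 0.2827873214103445
all 2643 [500.4 -44.5] [74.1 45.3] 37.7 zmed 0.28195959937915055
plate 15582 [533.2 167.2] [131.  217.7] 4.5 zmed 0.22983423530133415
guideR 6 [483.1 242.2] [1.8 1.1] 89.5 zmed 0.24423885774796814
guideL 105 [560.9 162.8] [ 4.7 48.9] 16.5 zmed 0.245549024701814
0.1 plate [0.4737 0.6005 0.5371]
0.11 plate [0.4725 0.5991 0.5358]
0.12 plate [0.4725 0.5998 0.5361]
0.13 gap [0.4982 0.5719 0.5351] plate [0.4714 0.5983 0.5348]
0.14 gap [0.5002 0.5682 0.5342] plate [0.4702 0.5974 0.5338]
0.15 gap [0.5033 0.5637 0.5335] plate [0.4691 0.5965 0.5328]
0.16 gap [0.5052 0.5592 0.5322] plate [0.4691 0.5955 0.5323]
0.17 gap [0.5071 0.5552 0.5311] plate [0.468  0.5958 0.5319]
0.18 gap [0.5069 0.554  0.5304] plate [0.4669 0.5946 0.5308]
0.19 gap [0.5101 0.5504 0.5302] plate [0.4659 0.593  0.5294]
0.2 gap [0.5036 0.5483 0.5259] plate [0.4659 0.5526 0.5093]
0.21 gap [0.5039 0.5512 0.5276] plate [0.4649 0.5522 0.5086]
0.22 gap [0.5036 0.5508 0.5272] plate [0.4639 0.5917 0.5278]
0.23 gap [0.5022 0.5499 0.5261] plate [0.4629 0.5905 0.5267]
0.24 gap [0.5021 0.549  0.5256] plate [0.4619 0.5894 0.5256]
0.25 gap [0.4882 0.562  0.5251] plate [0.461  0.5884 0.5247]
```

```bash
cat >> h.py <<'E'
M=np.array([.5350,.1285]);a0=np.radians(94.7);DX=np.array([np.cos(a0),np.sin(a0)])
def nest(x,z,y=0): # nest x (m), world z -> world
    p=M+(x+.070)*DX+y*np.array([-DX[1],DX[0]]);return [p[0],p[1],z]
def F():
    s=sensors.state();return np.array(s['ft_force']),s
E
python3 - <<'E'
from h import *
ctrl.command_gripper(.07,40)
ctrl.move_to([.500,-.0447,.33],down(-52.2))
ctrl.move_straight([.500,-.0447,.250],max_speed=.12)
f,s=F();print('pre',f,s['tcp_pos'],s['time_s'])
ctrl.command_gripper(.03,40)
f,s=F();print('grip',f,s['opening'],s['grip_force'])
b=ctrl.move_straight([.500,-.0447,.32],max_speed=.1)
f,s=F();print('lift',f,s['opening'],s['grip_force'],s['time_s'])
ctrl.move_to(nest(-.107,.32),down(4.7))
f0,s=F();print('over',f0,s['tcp_pos'],np.round(s['q'],1),s['time_s'])
import cv2
p=snapshot('wrist');cv2.imwrite('pics/w2.png',p['img'])
np.savez('w2.npz',z=p['z_map'],pos=s['tcp_pos'],R=s['orientation'],T=p['tool_from_camera'],fov=p['fov_y'],c=[p['cx'],p['cy']],img=p['img'])
E
```

```text
pre [-0.17158488  0.41759997 -0.09192312] [ 0.50041528 -0.04455589  0.2507752 ] 6.0917
grip [-0.36934544 -0.53132342  7.21473203] 0.044387585818109226 41.034845975227654
lift [-0.39932197 -0.4440799  -3.32536392] 0.04428160062971189 41.155418367125094 7.2833
over [-0.04654077 -1.12841219 -2.69916356] [0.53783454 0.09158597 0.31926103] [ 28.3  17.5 -50.6  96.2  14.   73.1 -20.4] 7.9583
```

View pics/w2.png

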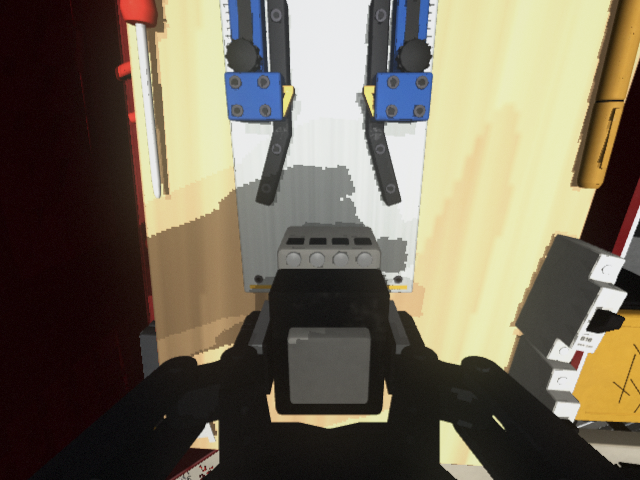

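The contactor is held square. Its front face is centred at column 328 and the guide tips at (265,200) and (393,200) are centred at column 329. Brass bolts show at (288,98) and (369,98). Next I'll refine the nest axis from this closer view and set the contactor down.

Run:
```python
from h import *
d=np.load('w2.npz');W=cloud(d['z'],d['pos'],d['R'],d['T'],d['fov'],d['c']);img=d['img'].astype(int)
ok=d['z']>0;X,Y,Z=np.moveaxis(W,-1,0)
q=W[...,:2]-M;nx=q@DX-.07;ny=q@np.array([-DX[1],DX[0]])
r=[]
for x in np.arange(-.068,.0,.006):
    m=ok&(abs(nx-x)<.002)&(abs(ny)<.06)&(Z>.239)
    v=np.sort(ny[m]);k=np.argmax(np.diff(v));r.append((x,v[k],v[k+1],(v[k]+v[k+1])/2))
print(np.round(np.array(r)*1000,1))
sat=img.max(-1)-img.min(-1)
for x in np.arange(-.135,-.04,.012):
    m=ok&(abs(nx-x)<.003)&(abs(ny)<.075)&(Z>.225)&(Z<.236); v=ny[m]
    if len(v):print(round(x,3),np.round([v.min()*1e3,v.max()*1e3],1))
m=ok&(abs(ny)<.06)&(Z>.225)&(Z<.236);print('plate rear',np.percentile(nx[m],.2))
m=ok&(abs(ny)<.06)&(Z>.24)&(Z<.25)&(nx<-.04)&(nx>-.09);print('guide tip',np.percentile(nx[m],[.5,2]))
y=(img[...,2]>150)&(img[...,1]>120)&(img[...,0]<80)&ok&(abs(ny)<.04)&(Z>.235);print('brass',y.sum(),[np.round(v*1e3,1) for v in (np.percentile(nx[y],[2,98]),np.percentile(ny[y],[2,98]))] if y.sum() else '')
```

```text
[[-68.   17.6  36.6  27.1]
 [-62.  -34.7  35.    0.1]
 [-56.  -32.9  32.8  -0. ]
 [-50.  -30.8  30.8  -0. ]
 [-44.  -29.1  28.9  -0.1]
 [-38.  -27.2  27.   -0.1]
 [-32.  -25.3  24.9  -0.2]
 [-26.  -23.7  23.5  -0.1]
 [-20.  -23.5  23.2  -0.1]
 [-14.  -22.7  22.5  -0.1]
 [ -8.  -20.1  20.   -0.1]
 [ -2.  -19.1  18.7  -0.2]]
-0.135 [-63.7  63.5]
-0.123 [-63.2  63.9]
-0.111 [-63.7  63.9]
-0.099 [-63.8  63.6]
-0.087 [-63.6  63.9]
-0.075 [-64.4  64. ]
-0.063 [-63.8  63.6]
-0.051 [-64.   64.2]
plate rear -0.13824481341898115
guide tip [-0.06900653 -0.06797694]
brass 2 [array([-2.9, -2. ]), array([24.1, 24.1])]
```

Run:
```python
from h import *
import cv2
ctrl.move_straight(nest(-.107,.270),max_speed=.12)
f,s=F();print(f,s['tcp_pos'][2])
b=ctrl.move_straight(nest(-.107,.256),max_speed=.015,threshold=2.5)
f,s=F();print(b,f,s['tcp_pos'],s['time_s'])
if b or abs(s['tcp_pos'][2]-.260)<.005:
    ctrl.command_gripper(.062)
    f,s=F();print('rel',f,s['opening'])
    p=s['tcp_pos'];ctrl.move_straight([p[0],p[1],.33],max_speed=.15)
    ctrl.command_gripper(0,60)
    ctrl.move_straight(nest(-.180,.33),max_speed=.2)
    f,s=F();print(f,s['opening'],s['time_s'])
    p=snapshot('wrist');cv2.imwrite('pics/w3.png',p['img'])
    W=cloud(p['z_map'],s['tcp_pos'],s['orientation'],p['tool_from_camera'],p['fov_y'],[p['cx'],p['cy']])
    q=W[...,:2]-M;nx=q@DX-.07;ny=q@np.array([-DX[1],DX[0]])
    for lo,hi in((.285,.296),(.294,.31),(.262,.272)):
        m=(p['z_map']>0)&(abs(nx+.107)<.05)&(abs(ny)<.035)&(W[...,2]>lo)&(W[...,2]<hi)
        print(lo,m.sum(),cv2.minAreaRect(np.c_[nx[m],ny[m]].astype(np.float32)*1000) if m.sum()>5 else '')
```

```text
[ 0.41972562 -0.05669757 -2.96886993] 0.2704829895279193
True [-1.73832205 -1.60359434  7.63188608] [0.5379866  0.09160304 0.2608065 ] 9.2167
rel [-0.28440666 -0.30631034 -0.83904579] 0.06230100538396716
[-0.29245113  0.57480861  0.25409144] -0.0002371715172076551 11.275
0.285 6215 ((-107.93574523925781, -0.6163291931152344), (45.19240188598633, 57.560821533203125), 89.86956024169922)
0.294 3826 ((-107.70957946777344, -1.2069377899169922), (51.940338134765625, 40.76218032836914), 4.001062393188477)
0.262 1189 ((-107.32765197753906, -0.5955066680908203), (74.12592315673828, 44.94459533691406), 0.012856939807534218)
```

View pics/w3.png

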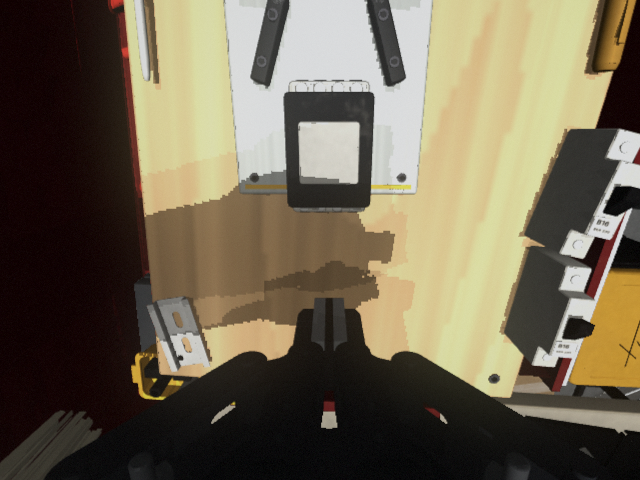

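The contactor stands square at nest (-107.5, -0.6) mm. The closed fingers are behind it at about (330,320), clear of everything. Pushing now, with force logging.

```bash
cat > push.py <<'E'
from h import *
Z=.244
D3=np.r_[DX,0]
def nx(s): return (np.array(s['tcp_pos'])[:2]-M)@DX-.07
def push_to(x,f0,sp,thr):
    b=ctrl.move_straight(nest(x,Z,-.0004),max_speed=sp,threshold=thr);f,s=F();f=f-f0
    return b,-f@D3,f,s
E
python3 - <<'E'
from push import *
ctrl.move_straight(nest(-.180,Z),max_speed=.15);ctrl.hold(.15)
f0,s=F();np.save('f0.npy',f0);print('free',f0,s['tcp_pos'])
b,p,f,s=push_to(-.145,f0,.03,1.5);xc=nx(s);print('contact',b,p,xc,s['time_s'])
off=-.1445-xc;np.save('off.npy',off);print('offset',off)
x=xc
while x+off<-.030:
    x+=.006
    b,p,f,s=push_to(x,f0,.05,12)
    print(round((nx(s)+off)*1e3,1),b,round(p,1),np.round(f,1))
    if b or p>22:break
print(s['time_s'])
E
```

```text
free [0.1480793  0.11603766 0.36170911] [0.54446155 0.01900887 0.24495091]
contact True 0.3764546476950596 -0.15500668924217237 13.0
offset 0.010506689242172379
-138.1 False -0.1 [ 0.5  0.1 -0.1]
-132.1 False 0.3 [-0.6 -0.4 -0.6]
-126.0 False 0.0 [ 0.5  0.  -0.3]
-120.0 False 0.4 [ 0.2 -0.4 -1.2]
-114.0 False 0.4 [-0.1 -0.4  0.2]
-108.0 False 0.5 [-0.3 -0.5  0.3]
-102.0 False -0.2 [-0.4  0.1 -0.3]
-96.0 False -0.3 [-0.4  0.3 -0.7]
-90.0 False -0.5 [0.  0.5 0.6]
-84.0 False -0.4 [-0.3  0.4  0.5]
-78.8 False 4.1 [ 0.4 -4.1 -0.4]
-72.2 False 0.6 [-0.2 -0.6 -0.3]
-66.2 False -0.1 [ 0.7  0.1 -0.8]
-60.2 False -0.3 [ 0.   0.3 -0.3]
-54.3 False 0.5 [-0.6 -0.5 -0.8]
-48.3 False 0.2 [ 0.1 -0.2 -0.3]
-42.3 False 0.3 [ 0.1 -0.3 -0.4]
-36.3 False 0.9 [-0.3 -0.9 -1.2]
-30.3 False 0.2 [ 0.  -0.2 -0.7]
-24.2 False 0.1 [-0.  -0.1 -0.2]
18.3583
```

Run:
```python
from push import *
import cv2
p=snapshot('side');a=cv2.resize(p['img'][200:380,230:430],None,fx=3,fy=3,interpolation=cv2.INTER_CUBIC)
cv2.imwrite('pics/s4.png',a)
_,s=F();p=snapshot('wrist');cv2.imwrite('pics/w4.png',p['img']);
W=cloud(p['z_map'],s['tcp_pos'],s['orientation'],p['tool_from_camera'],p['fov_y'],[p['cx'],p['cy']])
q=W[...,:2]-M;X=q@DX-.07;Y=q@np.array([-DX[1],DX[0]])
for lo,hi in((.285,.296),(.296,.31)):
    m=(p['z_map']>0)&(abs(X)<.07)&(abs(Y)<.035)&(W[...,2]>lo)&(W[...,2]<hi)
    print(lo,m.sum(),cv2.minAreaRect(np.c_[X[m],Y[m]].astype(np.float32)*1000) if m.sum()>5 else '')
print('rear by tool',nx(s)+np.load('off.npy'))
```

```text
0.285 19857 ((-2.0270004272460938, -0.499969482421875), (89.82158660888672, 68.41819763183594), 0.28511282801628113)
0.296 20326 ((-8.180778503417969, -0.012088775634765625), (69.9945297241211, 74.59931945800781), 89.96807098388672)
rear by tool -0.024303595560519607
```

View pics/w4.png

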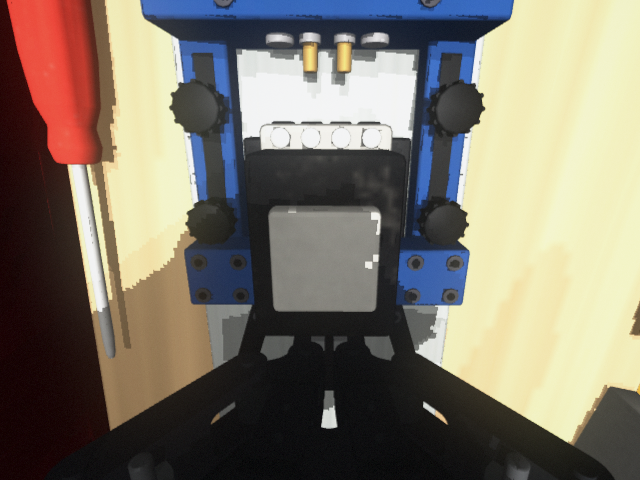

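The contactor sits straight between the guides. Its front face is at row 125, and the brass pin tips at (310,70) and (344,70) are still ahead of it. I'll continue in fine steps.

Run:
```python
from push import *
f0=np.load('f0.npy');off=np.load('off.npy');_,s=F();x=nx(s);p=0
n=0
while x+off<.008:
    x+=.001 if p<9 else .0004
    b,p,f,s=push_to(x,f0,.015,8)
    print(round((nx(s)+off)*1e3,2),round((x+off)*1e3,2),b,round(p,1),np.round(f,1))
    if p>=18:break
print(s['time_s'])
```

```text
-23.51 -23.38 False 0.5 [ 0.3 -0.4 -1. ]
-22.54 -22.38 False 3.9 [ 0.8 -3.8 -1. ]
-21.32 -21.38 False 3.1 [ 1.  -3.  -2.1]
-20.21 -20.38 False 3.7 [ 0.3 -3.6 -2.3]
-19.22 -19.38 False 1.5 [-0.1 -1.5 -1.1]
-18.21 -18.38 False 2.2 [ 0.1 -2.2 -1.5]
-17.25 -17.38 False 1.6 [ 0.1 -1.6 -1.7]
-16.23 -16.38 False 2.0 [ 0.8 -2.  -1.6]
-15.24 -15.38 False 2.2 [ 0.6 -2.2 -1.4]
-14.25 -14.38 False 2.0 [ 0.  -2.  -4.1]
-13.27 -13.38 False 1.4 [ 0.2 -1.4 -1.9]
-12.25 -12.38 False 2.1 [ 0.9 -2.  -1.3]
-11.26 -11.38 False 2.6 [ 0.1 -2.6 -1.3]
-10.28 -10.38 False 2.5 [ 0.9 -2.4 -1.5]
-9.25 -9.38 False 2.7 [ 0.2 -2.7 -2.5]
-8.27 -8.38 False 2.4 [ 0.6 -2.4 -1.6]
-7.26 -7.38 False 1.7 [ 1.3 -1.6 -1.8]
-6.39 -6.38 False 3.0 [ 0.2 -3.  -1.5]
-5.56 -5.38 False 4.4 [ 1.1 -4.3 -1.4]
-4.64 -4.38 False 5.6 [ 1.  -5.6 -1.5]
-3.68 -3.38 False 5.8 [ 0.1 -5.8 -1.3]
-2.86 -2.38 False 6.7 [ 1.1 -6.6 -1.4]
-1.95 -1.38 False 6.2 [ 0.5 -6.2 -0.4]
-0.81 -0.38 False 6.2 [ 0.3 -6.2 -0.6]
0.19 0.62 False 7.0 [ 0.5 -6.9 -1. ]
1.1 1.62 False 7.2 [ 0.1 -7.2 -0.5]
1.81 2.62 False 8.2 [ 0.3 -8.2  0.6]
1.88 3.62 False 14.2 [ -1.2 -14.3   3.5]
1.86 4.02 False 16.8 [ -2.3 -17.1   4.6]
1.89 4.42 False 18.4 [ -2.5 -18.7   5.5]
25.9583
```

Pins were felt from about -7 mm and the force climbs hard at +1.9 mm, so those are the stops. I'll finish the push to about 21 N, then ease back and look.

Run:
```python
from push import *
import cv2
f0=np.load('f0.npy');off=np.load('off.npy');x=.00442-off
for i in range(5):
    x+=.0003
    b,p,f,s=push_to(x,f0,.01,6);print(round((nx(s)+off)*1e3,2),round(p,1),np.round(f,1))
    if p>=20.3:break
ctrl.hold(.3);f,s=F();print('hold',-(f-f0)@D3)
x=nx(s)
for d in(.002,.004,.008):
    b,p,f,s=push_to(x-d,f0,.012,None);print('back',round((nx(s)+off)*1e3,2),round(p,2))
ctrl.move_straight(nest(-.075,Z,-.0004),max_speed=.1)
ctrl.move_straight(nest(-.075,.33,-.0004),max_speed=.15)
f,s=F();print(f-f0,s['time_s'])
p=snapshot('wrist');cv2.imwrite('pics/w5.png',p['img'])
W=cloud(p['z_map'],s['tcp_pos'],s['orientation'],p['tool_from_camera'],p['fov_y'],[p['cx'],p['cy']])
q=W[...,:2]-M;X=q@DX-.07;Y=q@np.array([-DX[1],DX[0]])
for lo,hi in((.285,.296),(.296,.31),(.262,.274)):
    m=(p['z_map']>0)&(abs(X-.03)<.045)&(abs(Y)<.024)&(W[...,2]>lo)&(W[...,2]<hi)
    print(lo,m.sum(),cv2.minAreaRect(np.c_[X[m],Y[m]].astype(np.float32)*1000) if m.sum()>5 else '')
```

```text
1.93 21.4 [ -1.9 -21.6   6.7]
hold 20.998437407612556
back -0.38 6.51
back -1.45 -1.36
back -6.09 0.26
[-0.3382172  -0.37948065 -0.21070097] 29.3167
0.285 7568 ((35.81731414794922, 0.21097755432128906), (45.232181549072266, 56.63340377807617), 89.84698486328125)
0.296 4850 ((36.312889099121094, 0.1934967041015625), (30.019041061401367, 30.101913452148438), 0.0489717572927475)
0.262 1109 ((2.758023500442505, 0.2877635955810547), (8.47165298461914, 45.04222869873047), 0.11191173642873764)
```

View pics/w5.png

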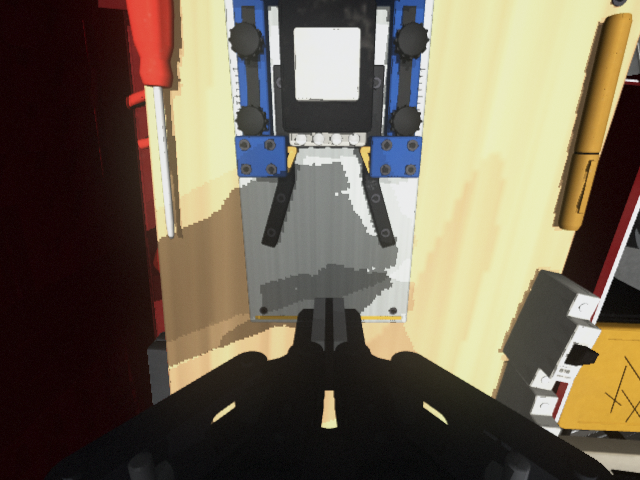

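The contactor stands square with its rear edge at row 147, nest x about -1 mm. Both brass bolts show behind it at (292,156) and (366,156), and the fingers are clear.

```bash
python3 -c "
from workcell import *
print(ticket.job_done())"
```

```text
the job is handed in; nothing more can be done
None
```

The contactor is loaded: set down on the bare plate, pushed to the stops at about 21 N, and let go. It now rests on both snapped-out bolts with the gripper clear, and the job was handed in at about 29 s.

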